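Sort a left and a right stirrup bar into their trays

TASK

Two mirror-image steel stirrup bars lie on the saddler's bench, flat plate down. Lay the left-hand bar in the green tray and the right-hand bar in the red tray, each flat on the tray floor on its plate, and let go. Seen from above with the eared end pointing away from you, the ear of the left-hand bar sticks out to the left, that of the right-hand bar to the right.

Things in the scene. Friction and masses are not known exactly. Their poses are not given: they have to be found in the camera images.
- left_bar: left-hand steel stirrup bar, 0.2-0.4 kg, plate down, any yaw. Base plate x -60..50, y +-10, z 0..6 mm; over it a bar y +-10, z 14..24, x -55..33 (tip to z 29), joined by a shoulder at x 30..50. Flat ear with brass rivet at x 24..50, y 10..46, z 0..6: to the left seen from above, eared end away. Origin: plate underside, near the centre of mass; x to eared end, z up. Grip across y at the origin, 20 mm.
- right_bar: right-hand steel stirrup bar, 0.2-0.4 kg, plate down, any yaw. Base plate x -60..50, y +-10, z 0..6 mm; over it a bar y +-10, z 14..24, x -55..33 (tip to z 29), joined by a shoulder at x 30..50. Flat ear with brass rivet at x 24..50, y -46..-10, z 0..6: to the right seen from above, eared end away. Origin: plate underside, near the centre of mass; x to eared end, z up. Grip across y at the origin, 20 mm.
- green_tray: Open green plastic tray for the left-hand bar, fixed to the bench, either side; 180 (x) by 160 (y) mm outside, 30 high, walls and floor 4 mm, empty at the start. Origin: centre of its underside, z up; inner floor at z 4. A bar with its origin at the centre fits at any yaw.
- red_tray: Open red plastic tray for the right-hand bar, fixed to the bench, either side; 180 (x) by 160 (y) mm outside, 30 high, walls and floor 4 mm, empty at the start. Origin: centre of its underside, z up; inner floor at z 4. A bar with its origin at the centre fits at any yaw.
There are look-alikes about, which are no part of the job. Leave any blue or pink look-alike of the right_bar alone.

How it is judged:
At the end, for the whole second after the job is handed in: The left-hand bar lies inside the green tray and the right-hand bar inside the red tray: each bar's origin is within the tray's inner walls and less than 6 mm above its inner floor, its z axis is up within 10 degrees, and it is released and at rest (under 20 mm/s) (x of left_bar in the frame of green_tray between -0.086 and 0.086 m and y of left_bar in the frame of green_tray between -0.076 and 0.076 m and z of left_bar in the frame of green_tray between -0.002 and 0.01 m and angle between each of left_bar, right_bar's own z axis and vertical below 0.175 rad and linear speed of each of left_bar, right_bar below 0.02 m/s and x of right_bar in the frame of red_tray between -0.086 and 0.086 m and y of right_bar in the frame of red_tray between -0.076 and 0.076 m and z of right_bar in the frame of red_tray between -0.002 and 0.01 m); the robot touches nothing.
It also fails if it takes over 58 s, if anything falls off the work surface, if the arm or the gripper's body presses on something with over 40 N, if the wrist force passes 120 N, or if a joint passes its speed limit or range.

ROBOT

A 6-joint arm with a two-finger parallel gripper is mounted at the origin on the work surface. World frame = base frame: x ahead of the robot, y to its left, z up, the work surface at z = 0. Lengths are in m, angles in rad, forces in N, time in s.
With the tool pointing down it reaches from about 0.325 to 0.9 m from the base axis. Payload 6.1 kg.
Tool frame: the origin (TCP) lies on the centre line of the jaws, within the pads' length; the fingertips stand 8 mm ahead of it and the grasp point (between the pads) lies 11 mm behind it; z points along the fingers, y is the line along which they close (so a half turn about z gives the same grasp; the last joint's range is limited). The gripper opens to 87 mm and grips with 3 to 60 N. Pads are 19 mm wide; open, the fingers measure 117 mm over their backs; the gripper's body (75 mm by 190 mm) begins 51 mm behind the grasp point.
Start: joints at [-1.368, 0.22, 1.526, -0, 1.395, -0.126], TCP at [0.202, -0.592, 0.231] pointing down, gripper open.
Joint ranges: [-2.98, 2.98], [-0.91, 2.08], [0.09, 2.57], [-1.24, 4.39], [0.2, 2.65], [-2.68, 2.68]. Speed limits (rad/s): [2.57, 2.57, 3.01, 3.14, 3.14, 3.14].

INTERFACE

Orientations are given as a 3x3 rotation matrix whose columns are the frame's x, y, z axes.
In Python, from rig import manip, capture, models gives the robot as it stands.
- The arm moves only by the tool apply_moves, never from a script. Its argument "moves" is a list of rows, each an object with "xyz": the shift along the tool's x, y, z in cm, a list of three; "dr": the turn, a rotation vector about the tool's x, y, z in rad, a list of three; "claw": the opening, from 0 (shut) to 1 (fully open). In form: [{"xyz": [x, y, z], "dr": [rx, ry, rz], "claw": claw}, ...]. A call has 1 to 12 rows; each row is the pose to reach, as a shift and turn from the pose commanded when the call began, along the tool's axes at that moment; what a row does not reach only later rows make up. A row lasts 1/8 s, in which the tool goes at most 62.5 mm and 10.7 degrees, less where a joint would pass 70% of its speed; a pose out of reach is approached as far as the arm can. A call with a gripper value outside its range is refused whole. The fingers move at their own pace and stop on an object; "newtons" is the grip in N (left out, the last holds). Time passes only in rows, so rows that repeat a pose let the fingers close. It gives the time, the measured TCP pose, the force, the opening and the grip force at its end, in the units of the state.
- manip.read_state(): the state, without advancing time (a new reading comes with each control period).
- capture(name): name is "side" or "top" or "wrist"; returns a dict with "color" (384x512x3 uint8, blue, green, red), "z_map" (384x512 float32, m along the optical axis (not along the pixel's ray), 0 where there is no reading), "fx", "fy", "cx", "cy" (pixels), "dist_coeffs" ([k1, k2, p1, p2, k3] as OpenCV has them; the pictures are not rectified), "R" (3x3) and "t" (3): a world point X has camera coordinates R X + t; the wrist camera has in their place "T_tool_cam" (4x4, takes a point from camera to tool coordinates, whose origin is the TCP and whose axes are the flange's). Camera axes: x right, y down, z forward; pixel columns grow to the right and rows downward; lengths in m; the calibration is good to about 2 mm. A picture is of the moment at which its call begins: read the wrist's pose just before it.
- manip.job_done(): hands the job in; it is judged then, once.
Trained networks look in a picture, given as the dict that the camera call returned (one of the last four; its "shot" number tells which), for a name from the list of things; names that differ only in an ending like _2 or _b are one class to them, and where a whole thing is asked for, a point or a joint stands for the part that bears it (a point fixed in the world has none). Each returns a list of dicts, best first, with "score" (0 to 1); they miss things now and then, are a little off and sometimes report something else, mostly with a low value. They report only what shows in the picture. A call takes as long as a camera call. They do not tell look-alikes from the thing itself.
- models.search_frame(picture, target): "extent" ([left, top, right, bottom] in pixels, round what is visible of it).
- models.trace(picture, target): "mask" (384x512 bool, what is visible of it) and "extent" ([left, top, right, bottom] in pixels, round what is visible of it).
The state is a dict: "time_s": time; "joints": joint angles; "qvel": joint speeds; "effort": joint torques, N m; "eef_pos": TCP position; "eef_rot": TCP orientation; "force": force on the tool from outside, world axes, zero at the start; "wrist_torque": the same for the moment, N m; "finger_gap": finger opening in m; "gripper_force": force on a finger pad.
Only numpy, scipy, OpenCV 4.12 (cv2) and the standard library are available. Lean on these libraries where they do the work, as an engineer would, in place of code of your own. Each camera call takes 0.05 s, during which the arm holds its last target. There are 200 camera calls.

## Working session

There is one attempt and no reset: what is moved stays moved. The work goes in short steps, Python scripts to look and compute and a tool call to move; the robot and the scene stay as the last step left them, time stands still between calls to the robot, and variables do not carry over. Pictures are saved under pics/ and viewed, at most 10 in all, crops included, and the job is handed in when it is done.

Besides the shell and the picture viewer there is one more tool, called in YAML: its name, and indented under it one key for each argument. apply_moves: Moves the arm, as the interface text tells. Its arguments: {"type":"object","properties":{"moves":{"type":"array","items":{"type":"object","properties":{"xyz":{"type":"array","items":{"type":"number"}},"dr":{"type":"array","items":{"type":"number"}},"claw":{"type":"number"}}}},"newtons":{"type":"number"}},"required":["moves"]}

```bash
mkdir -p pics
cat > h.py <<'E'
import numpy as np, cv2
from rig import manip, capture, models
def K(p): return np.array([[p['fx'],0,p['cx']],[0,p['fy'],p['cy']],[0,0,1]])
def world(p, uv):
    """pixels Nx2 (int) -> world points by depth"""
    uv=np.asarray(uv); z=p['z_map'][uv[:,1],uv[:,0]]
    n=cv2.undistortPoints(uv.astype(float).reshape(-1,1,2),K(p),np.array(p['dist_coeffs'])).reshape(-1,2)
    c=np.c_[n*z[:,None],z]; ok=z>0
    if 'R' in p: w=(c-np.array(p['t']))@np.array(p['R'])
    else:
        T=np.array(p['T_tool_cam']); s=p['state']
        w=(c@T[:3,:3].T+T[:3,3])@np.array(s['eef_rot']).T+np.array(s['eef_pos'])
    return w[ok]
def maskpts(p,m): 
    v,u=np.nonzero(m); return world(p,np.c_[u,v])
E
python3 - <<'E'
from h import *
ims=[]
for n in ('top','side'):
    p=capture(n); ims.append(p['color'].copy())
    cv2.imwrite(f'pics/{n}0.png',p['color'])
    for t in ('left_bar','right_bar','green_tray','red_tray'):
        for d in models.trace(p,t):
            w=maskpts(p,d['mask'])
            print(n,t,round(d['score'],2),np.round(d['extent']),len(w),np.round(np.median(w,0),3),np.round(np.percentile(w,2,0),3),np.round(np.percentile(w,98,0),3)) if len(w) else print(n,t,d['score'],'none')
s=manip.read_state(); print(s)
E
```

```text
top left_bar 0.82 [236. 114. 263. 163.] 597 [0.619 0.034 0.022] [ 0.594 -0.006 -0.001] [0.694 0.049 0.028]
top right_bar 0.98 [213. 238. 240. 288.] 644 [0.335 0.07  0.023] [0.3   0.056 0.003] [0.406 0.108 0.029]
top right_bar 0.9 [296. 233. 348. 267.] 619 [ 0.392 -0.158  0.022] [ 0.346 -0.187  0.003] [ 0.417 -0.089  0.029]
top right_bar 0.83 [236. 201. 286. 237.] 530 [ 0.463 -0.017  0.023] [ 0.42  -0.047  0.002] [0.49  0.05  0.029]
top green_tray 0.77 [345. 123. 421. 203.] 5626 [ 0.576 -0.288  0.004] [ 0.487 -0.359  0.001] [ 0.661 -0.204  0.03 ]
top red_tray 0.56 [ 99. 176. 181. 267.] 5585 [0.458 0.285 0.004] [0.37  0.197 0.001] [0.548 0.364 0.03 ]
side left_bar 0.89 [185. 174. 228. 197.] 533 [0.637 0.045 0.02 ] [0.595 0.003 0.003] [0.697 0.052 0.029]
side right_bar 0.8 [266. 236. 314. 282.] 947 [0.335 0.076 0.018] [0.3   0.06  0.003] [0.403 0.11  0.029]
side right_bar 0.73 [310. 188. 364. 211.] 741 [ 0.394 -0.141  0.012] [ 0.346 -0.182 -0.   ] [ 0.43  -0.083  0.029]
side right_bar 0.6 [243. 202. 300. 228.] 787 [ 0.466 -0.     0.017] [ 0.416 -0.039  0.002] [0.495 0.057 0.029]
side gr
[... 426 characters left out ...]

        1.39470220e+00, -1.26128564e-01]), 'qvel': array([-0.0003582 , -0.00153732,  0.00017858,  0.00023072, -0.00024298,
        0.00089235]), 'effort': array([ 5.74753335e-05, -4.94039440e+01, -3.87301719e+01,  7.01400312e-02,
        4.81944450e-02, -4.96512280e-05]), 'eef_pos': array([ 0.20179583, -0.59150872,  0.2305287 ]), 'eef_rot': array([[ 9.46427845e-01,  3.22915367e-01, -1.08053586e-05],
       [ 3.22915367e-01, -9.46427845e-01,  2.48385928e-05],
       [-2.20572894e-06, -2.69971522e-05, -1.00000000e+00]]), 'force': array([ 0.49792428, -0.91949916,  0.42810783]), 'wrist_torque': array([0.01997541, 0.00454809, 0.02305737]), 'gripper_force': 0.0, 'finger_gap': 0.08721633190748779}
```

Run:
```python
import cv2
im=cv2.imread('pics/top0.png')
cv2.imwrite('pics/topc.png',cv2.resize(im[100:300,190:360],None,fx=3,fy=3,interpolation=cv2.INTER_CUBIC)[:600])
```

```text
(no output)
```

View pics/topc.png

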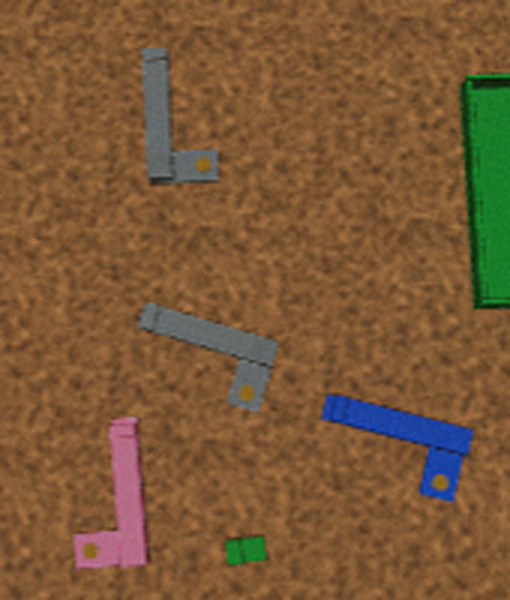

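View pics/top0.png

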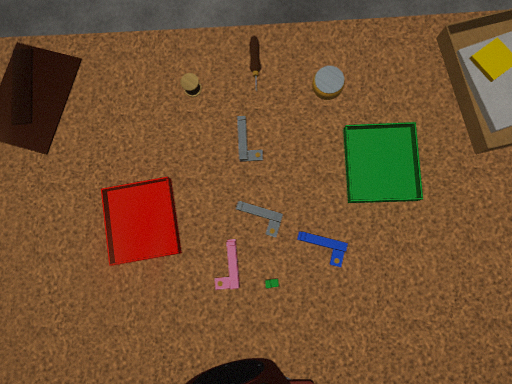

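The steel bar at (250,140) has its eared end pointing down the picture and its ear to the right. Turned so the eared end points away, the ear is on the left, so it is left_bar. The steel bar at (262,218) has its eared end to the right and its ear pointing down, which is its right side, so it is right_bar. Pink at (230,265) and blue at (325,248) are the look-alikes, and the enlarged crop confirms this. The trays are green at (383,163) and red at (141,221).

```bash
cat >> h.py <<'E'
def fitbar(w, side):
    """w world pts; side=+1 left,-1 right -> origin xy, yaw"""
    t=w[(w[:,2]>.018)&(w[:,2]<.033)][:,:2].astype(np.float32)
    e=w[(w[:,2]>.002)&(w[:,2]<.010)][:,:2]
    c,v=cv2.PCACompute(t,None); v=v[0]
    d=(t-c)@v; q=(t-c)@np.array([-v[1],v[0]])
    lo,hi=np.percentile(d,[1,99]); ql,qh=np.percentile(q,[3,97])
    mid=c[0]+v*(lo+hi)/2+np.array([-v[1],v[0]])*(ql+qh)/2
    en=np.median(e,0)-mid
    if en@v<0: v=-v
    o=mid+v*.0025
    n=np.array([-v[1],v[0]])
    return o,float(np.arctan2(v[1],v[0])),dict(L=hi-lo,W=qh-ql,ear=(en@v,en@n*side))
def plan(xyz,yaw,s=None):
    s=s or manip.read_state(); R=np.array(s['eef_rot'])
    y0=np.arctan2(R[1,0],R[0,0]); q1=np.arctan2(xyz[1],xyz[0])
    print('at',np.round(s['eef_pos'],4),'yaw',round(y0,4))
    for yy in (yaw,yaw+np.pi):
        q6=(q1+np.pi/2-yy+np.pi)%(2*np.pi)-np.pi
        yt=q1+np.pi/2-q6
        print('xyz cm',np.round(R.T@(np.array(xyz)-s['eef_pos'])*100,2),'rz',round(y0-yt,3),'q6',round(q6,2), 'dist',round(np.hypot(*xyz[:2]),3))
E
python3 - <<'E'
from h import *
for n in ('top','side'):
    p=capture(n)
    for t,x0,sd in (('left_bar',.63,1),('right_bar',.46,-1)):
        for d in models.trace(p,t):
            w=maskpts(p,d['mask'])
            if abs(np.median(w[:,0])-x0)<.03:
                o,y,i=fitbar(w,sd); print(n,t,np.round(o,4),round(y,3),i)
                if n=='top': plan([*o,.15],y)
    for t in ('green_tray','red_tray'):
        d=models.trace(p,t)[0]; w=maskpts(p,d['mask'])
        print(n,t,cv2.minAreaRect(w[w[:,2]>.022][:,:2].astype(np.float32)))
E
```

```text
top left_bar [0.6423 0.0386] -3.098 {'L': np.float64(0.10132765781134365), 'W': np.float64(0.01849073451012373), 'ear': (np.float64(0.03919630180719784), np.float64(0.0258982301867078))}
at [ 0.2018 -0.5916  0.2306] yaw 0.3288
xyz cm [ 62.03 -45.41   8.05] rz -2.857 q6 -1.55 dist 0.643
xyz cm [ 62.03 -45.41   8.05] rz 0.285 q6 1.59 dist 0.643
top right_bar [ 0.4691 -0.0021] -1.886 {'L': np.float64(0.10086047440767287), 'W': np.float64(0.01848222712986171), 'ear': (np.float64(0.03776647684322609), np.float64(0.026079625367626133))}
at [ 0.2018 -0.5915  0.2305] yaw 0.3288
xyz cm [ 44.33 -47.16   8.05] rz -4.069 q6 -2.83 dist 0.469
xyz cm [ 44.33 -47.16   8.05] rz -0.927 q6 0.31 dist 0.469
top green_tray ((0.5751256346702576, -0.28310415148735046), (0.15973225235939026, 0.18052850663661957), 89.9173355102539)
top red_tray ((0.4584833085536957, 0.28018873929977417), (0.18016265332698822, 0.15988601744174957), 8.405180931091309)
side left_bar [0.6432 0.0417] -3.112 {'L': np.float64(0.10194241032004356), 'W': np.float64(0.019964719843119386), 'ear': (np.float64(0.03001418482314006), np.float64(-0.0029637899061844357))}
side right_bar [0.4701 0.0035] -1.893 {'L': np.float64(0.10310945771634578), 'W': np.float64(0.020155166313052177), 'ear': (np.float64(0.020517844220512796), np.float64(0.008269703553528724))}
side green_tray ((0.5746527314186096, -0.28177011013031006), (0.1825239062309265, 0.16804099082946777), 0.2025061696767807)
side red_tray ((0.45813989639282227, 0.2826734185218811), (0.1841740608215332, 0.1633082926273346), 8.376931190490723)
```

apply_moves:
  moves:
    - {"xyz":[62,-45.3,8],"dr":[0,0,0.285],"claw":0.6}
    - {"xyz":[62,-45.3,8],"dr":[0,0,0.285],"claw":0.6}
    - {"xyz":[62,-45.3,8],"dr":[0,0,0.285],"claw":0.6}
    - {"xyz":[62,-45.3,8],"dr":[0,0,0.285],"claw":0.6}
    - {"xyz":[62,-45.3,8],"dr":[0,0,0.285],"claw":0.6}
    - {"xyz":[62,-45.3,8],"dr":[0,0,0.285],"claw":0.6}
    - {"xyz":[62,-45.3,8],"dr":[0,0,0.285],"claw":0.6}
    - {"xyz":[62,-45.3,8],"dr":[0,0,0.285],"claw":0.6}
    - {"xyz":[62,-45.3,8],"dr":[0,0,0.285],"claw":0.6}
    - {"xyz":[62,-45.3,8],"dr":[0,0,0.285],"claw":0.6}
    - {"xyz":[62,-45.3,8],"dr":[0,0,0.285],"claw":0.6}
    - {"xyz":[62,-45.3,8],"dr":[0,0,0.285],"claw":0.6}

```text
time_s: 2.5
eef_pos: [0.6309, 0.0213, 0.1529]
eef_rot: [[0.999, 0.044, 0.001], [0.044, -0.999, -0.0], [0.001, 0.0, -1.0]]
force: [0.1, -0.2, 0.1]
finger_gap: 0.0522
gripper_force: 0.0
```

```bash
cat > w.py <<'E'
import sys
from h import *
t,sd=sys.argv[1],int(sys.argv[2])
for k in range(2):
    s=manip.read_state(); p=capture('wrist'); p['state']=s
    cv2.imwrite(f'pics/w_{t}.png',p['color'])
    for d in models.trace(p,t):
        w=maskpts(p,d['mask'])
        if len(w)<200: continue
        o,y,i=fitbar(w,sd); print(round(d['score'],2),d['extent'],np.round(o,4),round(y,3),i, 'topz',np.percentile(w[:,2],[2,50,98]).round(4))
        if k: plan([*o,.0125],y)
E
python3 w.py left_bar 1
```

```text
0.9 [220.1, 90.7, 284.0, 221.5] [0.645  0.0394] -3.117 {'L': np.float64(0.1023651759326458), 'W': np.float64(0.01842468321323395), 'ear': (np.float64(0.0367221000921173), np.float64(0.024410191696904438))} topz [0.0043 0.0233 0.029 ]
0.58 [223.0, 92.1, 286.7, 222.8] [0.645  0.0396] -3.118 {'L': np.float64(0.10212340354919433), 'W': np.float64(0.018862284161150454), 'ear': (np.float64(0.03685697382860327), np.float64(0.02476652337198465))} topz [0.0026 0.0233 0.0289]
at [0.6297 0.0206 0.1521] yaw 0.0464
xyz cm [ 1.64 -1.83 13.95] rz -3.119 q6 -1.53 dist 0.646
xyz cm [ 1.64 -1.83 13.95] rz 0.023 q6 1.61 dist 0.646
```

apply_moves:
  moves:
    - {"xyz":[1.65,-1.8,4],"dr":[0,0,0.023],"claw":0.6}
    - {"xyz":[1.65,-1.8,8],"dr":[0,0,0.023],"claw":0.6}
    - {"xyz":[1.65,-1.8,11],"dr":[0,0,0.023],"claw":0.6}
    - {"xyz":[1.65,-1.8,13],"dr":[0,0,0.023],"claw":0.6}
    - {"xyz":[1.65,-1.8,13.9],"dr":[0,0,0.023],"claw":0.6}
    - {"xyz":[1.65,-1.8,13.9],"dr":[0,0,0.023],"claw":0.6}
    - {"xyz":[1.65,-1.8,13.9],"dr":[0,0,0.023],"claw":0.1}
    - {"xyz":[1.65,-1.8,13.9],"dr":[0,0,0.023],"claw":0.1}
    - {"xyz":[1.65,-1.8,13.9],"dr":[0,0,0.023],"claw":0.1}
    - {"xyz":[1.65,-1.8,13.9],"dr":[0,0,0.023],"claw":0.1}
  newtons: 35

```text
time_s: 3.95
eef_pos: [0.6457, 0.0384, 0.0142]
eef_rot: [[1.0, 0.021, 0.001], [0.021, -1.0, 0.0], [0.001, -0.0, -1.0]]
force: [0.3, 2.7, 1.8]
finger_gap: 0.0203
gripper_force: 1.2
```

apply_moves:
  moves:
    - {"xyz":[0,0,0],"dr":[0,0,0],"claw":0.1}
    - {"xyz":[0,0,0],"dr":[0,0,0],"claw":0.1}
    - {"xyz":[0,0,0],"dr":[0,0,0],"claw":0.1}
    - {"xyz":[0,0,-2],"dr":[0,0,0],"claw":0.1}
    - {"xyz":[0,0,-5],"dr":[0,0,0],"claw":0.1}
    - {"xyz":[0,0,-10],"dr":[0,0,0],"claw":0.1}
    - {"xyz":[0,0,-10],"dr":[0,0,0],"claw":0.1}
  newtons: 35

```text
time_s: 4.82
eef_pos: [0.6493, 0.0377, 0.1202]
eef_rot: [[1.0, 0.021, 0.01], [0.021, -1.0, -0.001], [0.01, 0.001, -1.0]]
force: [0.9, -0.2, -2.1]
finger_gap: 0.0193
gripper_force: 35.0
```

Run:
```python
from h import *
plan([.575,-.284,.115],0.02)
s=manip.read_state(); print(s['gripper_force'],s['finger_gap'],s['wrist_torque'])
```

```text
at [0.6493 0.0377 0.1202] yaw 0.0208
xyz cm [-8.1  32.01  0.48] rz 0.001 q6 1.09 dist 0.641
xyz cm [-8.1  32.01  0.48] rz -3.141 q6 -2.05 dist 0.641
34.996445467695594 0.019340563131018382 [ 0.02381586 -0.02325042  0.02742359]
```

apply_moves:
  moves:
    - {"xyz":[-7.6,32,0],"dr":[0,0,0],"claw":0.1}
    - {"xyz":[-7.6,32,0],"dr":[0,0,0],"claw":0.1}
    - {"xyz":[-7.6,32,0],"dr":[0,0,0],"claw":0.1}
    - {"xyz":[-7.6,32,0],"dr":[0,0,0],"claw":0.1}
    - {"xyz":[-7.6,32,0],"dr":[0,0,0],"claw":0.1}
    - {"xyz":[-7.6,32,0],"dr":[0,0,0],"claw":0.1}
    - {"xyz":[-7.6,32,0],"dr":[0,0,0],"claw":0.1}
    - {"xyz":[-7.6,32,0],"dr":[0,0,0],"claw":0.1}
    - {"xyz":[-7.6,32,0],"dr":[0,0,0],"claw":0.1}

```text
time_s: 5.95
eef_pos: [0.5765, -0.2814, 0.1136]
eef_rot: [[1.0, 0.023, -0.0], [0.023, -1.0, 0.001], [-0.0, -0.001, -1.0]]
force: [-0.7, -0.4, -3.3]
finger_gap: 0.0196
gripper_force: 35.0
```

Run:
```python
from h import *
s=manip.read_state(); p=capture('side'); p2=capture('wrist')
s=manip.read_state(); print(s['eef_pos'],s['eef_rot'][:,2],s['force'],s['finger_gap'])
cv2.imwrite('pics/held.png',np.hstack([cv2.resize(p['color'],(400,300)),cv2.resize(p2['color'],(400,300))]))
```

```text
[ 0.5765555  -0.28184273  0.11376526] [-1.83040320e-04  2.35827409e-04 -9.99999955e-01] [-0.5978419  -1.07984134 -3.24944076] 0.01926012123254854
```

View pics/held.png

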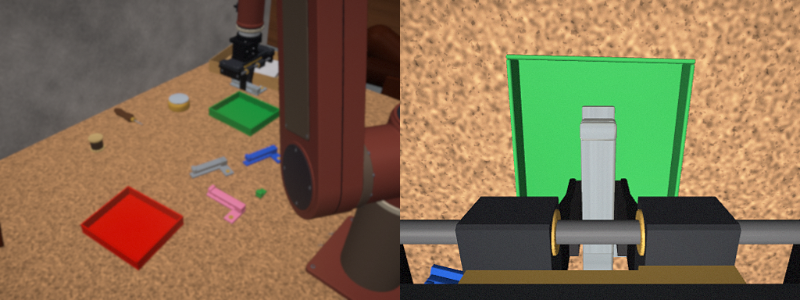

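The wrist view (right half) shows the bar held level at (598,170), centred over the green tray. Lower and release.

apply_moves:
  moves:
    - {"xyz":[0,0,4],"dr":[0,0,0],"claw":0.1}
    - {"xyz":[0,0,7],"dr":[0,0,0],"claw":0.1}
    - {"xyz":[0,0,8.5],"dr":[0,0,0],"claw":0.1}
    - {"xyz":[0,0,9.2],"dr":[0,0,0],"claw":0.1}
    - {"xyz":[0,0,9.5],"dr":[0,0,0],"claw":0.1}
    - {"xyz":[0,0,9.55],"dr":[0,0,0],"claw":0.1}
    - {"xyz":[0,0,9.55],"dr":[0,0,0],"claw":0.1}
    - {"xyz":[0,0,9.55],"dr":[0,0,0],"claw":0.5}
    - {"xyz":[0,0,9.55],"dr":[0,0,0],"claw":0.5}
    - {"xyz":[0,0,9.55],"dr":[0,0,0],"claw":0.5}
    - {"xyz":[0,0,9.55],"dr":[0,0,0],"claw":0.5}

```text
time_s: 7.42
eef_pos: [0.5763, -0.2834, 0.0185]
eef_rot: [[1.0, 0.021, 0.0], [0.021, -1.0, -0.0], [0.0, 0.0, -1.0]]
force: [0.5, -0.2, -0.5]
finger_gap: 0.0423
gripper_force: 0.0
```

apply_moves:
  moves:
    - {"xyz":[0,0,-2],"dr":[0,0,0],"claw":0.5}
    - {"xyz":[0,0,-6],"dr":[0,0,0],"claw":0.5}
    - {"xyz":[0,0,-12],"dr":[0,0,0],"claw":0.6}
    - {"xyz":[0,0,-13],"dr":[0,0,0],"claw":0.6}
    - {"xyz":[0,0,-13],"dr":[0,0,0],"claw":0.6}

```text
time_s: 8.05
eef_pos: [0.5769, -0.2838, 0.1505]
eef_rot: [[1.0, 0.021, 0.003], [0.021, -1.0, -0.002], [0.003, 0.002, -1.0]]
force: [-0.2, 0.2, -0.5]
finger_gap: 0.052
gripper_force: 0.0
```

Run:
```python
from h import *
s=manip.read_state(); p=capture('wrist'); p['state']=s
cv2.imwrite('pics/wl.png',p['color'])
for d in models.trace(p,'left_bar')[:1]:
    w=maskpts(p,d['mask']); print(d['score'],fitbar(w,1),np.percentile(w[:,2],[2,50,98]))
plan([.470,0.0,.15],-1.89)
```

```text
0.79 (array([ 0.57624959, -0.28351049]), -3.121365547180176, {'L': np.float64(0.1025411831960082), 'W': np.float64(0.018733289781957867), 'ear': (np.float64(0.03493083739018928), np.float64(0.021604089931789493))}) [0.00458391 0.0271885  0.03289009]
at [ 0.5753 -0.2828  0.1471] yaw 0.0208
xyz cm [ -9.94 -28.49  -0.24] rz -4.372 q6 -2.82 dist 0.47
xyz cm [ -9.94 -28.49  -0.24] rz -1.231 q6 0.32 dist 0.47
```

apply_moves:
  moves:
    - {"xyz":[-9.9,-28.4,0],"dr":[0,0,-1.23],"claw":0.6}
    - {"xyz":[-9.9,-28.4,0],"dr":[0,0,-1.23],"claw":0.6}
    - {"xyz":[-9.9,-28.4,0],"dr":[0,0,-1.23],"claw":0.6}
    - {"xyz":[-9.9,-28.4,0],"dr":[0,0,-1.23],"claw":0.6}
    - {"xyz":[-9.9,-28.4,0],"dr":[0,0,-1.23],"claw":0.6}
    - {"xyz":[-9.9,-28.4,0],"dr":[0,0,-1.23],"claw":0.6}
    - {"xyz":[-9.9,-28.4,0],"dr":[0,0,-1.23],"claw":0.6}
    - {"xyz":[-9.9,-28.4,0],"dr":[0,0,-1.23],"claw":0.6}
    - {"xyz":[-9.9,-28.4,0],"dr":[0,0,-1.23],"claw":0.6}
    - {"xyz":[-9.9,-28.4,0],"dr":[0,0,-1.23],"claw":0.6}

```text
time_s: 9.4
eef_pos: [0.471, -0.0016, 0.1478]
eef_rot: [[0.316, 0.949, -0.001], [0.949, -0.316, 0.0], [-0.0, -0.001, -1.0]]
force: [-0.7, 0.2, 0.0]
finger_gap: 0.0525
gripper_force: 0.0
```

```bash
python3 w.py right_bar -1
```

```text
0.93 [16.2, 108.5, 163.5, 181.5] [0.3506 0.0683] -3.076 {'L': np.float64(0.10309011951088906), 'W': np.float64(0.01869827034883201), 'ear': (np.float64(0.03668597798871263), np.float64(0.025034273242081104))} topz [0.002  0.0231 0.0289]
0.73 [200.0, 106.8, 266.5, 233.0] [0.4703 0.0025] -1.896 {'L': np.float64(0.10105750020593404), 'W': np.float64(0.018611760484054683), 'ear': (np.float64(0.03710961333896962), np.float64(0.026445668292038583))} topz [0.0042 0.0233 0.0289]
0.73 [189.5, 266.1, 243.6, 346.7] [ 0.4003 -0.1316] 1.301 {'L': np.float64(0.03846852965652943), 'W': np.float64(0.01877408973872662), 'ear': (np.float64(0.04106147115445944), np.float64(-0.0051363795893623505))} topz [0.0011 0.023  0.0249]
0.84 [200.0, 106.0, 263.8, 234.5] [0.4701 0.002 ] -1.893 {'L': np.float64(0.10224872440099717), 'W': np.float64(0.018598974719643592), 'ear': (np.float64(0.03625671411454036), np.float64(0.026249825068835476))} topz [0.0045 0.0233 0.0289]
at [ 0.4713 -0.0016  0.1483] yaw 1.2501
xyz cm [ 0.3  -0.22 13.58] rz -3.14 q6 -2.82 dist 0.47
xyz cm [ 0.3  -0.22 13.58] rz 0.002 q6 0.33 dist 0.47
0.73 [15.9, 108.6, 165.1, 182.0] [0.3507 0.0683] -3.076 {'L': np.float64(0.102999102845788), 'W': np.float64(0.018681128937751056), 'ear': (np.float64(0.036737729703944344), np.float64(0.02483257138066737))} topz [0.0005 0.023  0.0288]
at [ 0.4713 -0.0016  0.1483] yaw 1.2501
xyz cm [  2.83 -13.64  13.58] rz -1.957 q6 -1.44 dist 0.357
xyz cm [  2.83 -13.64  13.58] rz 1.184 q6 1.7 dist 0.357
0.68 [188.0, 266.2, 241.4, 347.3] [ 0.4002 -0.1316] 1.312 {'L': np.float64(0.03774975791573524), 'W': np.float64(0.018873827271163462), 'ear': (np.float64(0.04052682567577877), np.float64(-0.004756981981076857))} topz [0.0014 0.0229 0.0249]
at [ 0.4713 -0.0016  0.1483] yaw 1.2501
xyz cm [-14.58  -2.64  13.58] rz -0.062 q6 -0.06 dist 0.421
xyz cm [-14.58  -2.64  13.58] rz 3.08 q6 3.08 dist 0.421
```

View pics/w_right_bar.png

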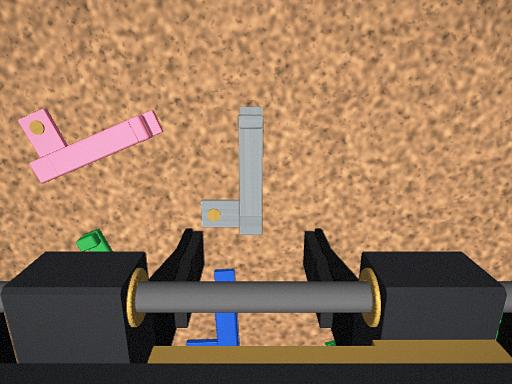

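The steel bar between the jaws is at (250,170), eared end toward the gripper and ear on its right side, so it is right_bar. Pink (90,145) and blue (226,300) are clear of the fingers.

apply_moves:
  moves:
    - {"xyz":[0.3,-0.2,4],"dr":[0,0,0],"claw":0.6}
    - {"xyz":[0.3,-0.2,8],"dr":[0,0,0],"claw":0.6}
    - {"xyz":[0.3,-0.2,11],"dr":[0,0,0],"claw":0.6}
    - {"xyz":[0.3,-0.2,13],"dr":[0,0,0],"claw":0.6}
    - {"xyz":[0.3,-0.2,13.4],"dr":[0,0,0],"claw":0.6}
    - {"xyz":[0.3,-0.2,13.4],"dr":[0,0,0],"claw":0.6}
    - {"xyz":[0.3,-0.2,13.4],"dr":[0,0,0],"claw":0.1}
    - {"xyz":[0.3,-0.2,13.4],"dr":[0,0,0],"claw":0.1}
    - {"xyz":[0.3,-0.2,13.4],"dr":[0,0,0],"claw":0.1}
    - {"xyz":[0.3,-0.2,13.4],"dr":[0,0,0],"claw":0.1}
    - {"xyz":[0.3,-0.2,13.4],"dr":[0,0,0],"claw":0.1}
    - {"xyz":[0.3,-0.2,13.4],"dr":[0,0,0],"claw":0.1}
  newtons: 35

```text
time_s: 11.1
eef_pos: [0.4704, 0.002, 0.0145]
eef_rot: [[0.315, 0.949, 0.0], [0.949, -0.315, 0.0], [0.0, 0.0, -1.0]]
force: [-1.3, -0.1, 4.0]
finger_gap: 0.0197
gripper_force: 35.0
```

apply_moves:
  moves:
    - {"xyz":[0,0,0],"dr":[0,0,0],"claw":0.1}
    - {"xyz":[0,0,0],"dr":[0,0,0],"claw":0.1}
    - {"xyz":[0,0,-2],"dr":[0,0,0],"claw":0.1}
    - {"xyz":[0,0,-5],"dr":[0,0,0],"claw":0.1}
    - {"xyz":[0,0,-10],"dr":[0,0,0],"claw":0.1}
    - {"xyz":[0,0,-10],"dr":[0,0,0],"claw":0.1}
    - {"xyz":[0,0,-10],"dr":[0,0,0],"claw":0.1}

```text
time_s: 11.98
eef_pos: [0.4695, 0.0021, 0.1132]
eef_rot: [[0.315, 0.949, -0.001], [0.949, -0.315, 0.0], [-0.0, -0.001, -1.0]]
force: [0.3, 1.0, -3.0]
finger_gap: 0.0194
gripper_force: 35.0
```

Run:
```python
from h import *
plan([.4585,.281,.115],0.146)
```

```text
at [0.4695 0.0021 0.1132] yaw 1.2507
xyz cm [26.12 -9.82 -0.17] rz 1.105 q6 1.97 dist 0.538
xyz cm [26.12 -9.82 -0.17] rz -2.037 q6 -1.17 dist 0.538
```

apply_moves:
  moves:
    - {"xyz":[26.1,-9.8,0],"dr":[0,0,1.105],"claw":0.1}
    - {"xyz":[26.1,-9.8,0],"dr":[0,0,1.105],"claw":0.1}
    - {"xyz":[26.1,-9.8,0],"dr":[0,0,1.105],"claw":0.1}
    - {"xyz":[26.1,-9.8,0],"dr":[0,0,1.105],"claw":0.1}
    - {"xyz":[26.1,-9.8,0],"dr":[0,0,1.105],"claw":0.1}
    - {"xyz":[26.1,-9.8,0],"dr":[0,0,1.105],"claw":0.1}
    - {"xyz":[26.1,-9.8,0],"dr":[0,0,1.105],"claw":0.1}
    - {"xyz":[26.1,-9.8,0],"dr":[0,0,1.105],"claw":0.1}
    - {"xyz":[26.1,-9.8,0],"dr":[0,0,1.105],"claw":0.1}
    - {"xyz":[26.1,-9.8,0],"dr":[0,0,1.105],"claw":0.1}
    - {"xyz":[26.1,-9.8,0],"dr":[0,0,1.105],"claw":0.1}

```text
time_s: 13.35
eef_pos: [0.4595, 0.2804, 0.1143]
eef_rot: [[0.989, 0.145, 0.0], [0.145, -0.989, 0.0], [0.0, -0.0, -1.0]]
force: [0.7, 0.0, -1.9]
finger_gap: 0.0193
gripper_force: 35.0
```

apply_moves:
  moves:
    - {"xyz":[0,0,4],"dr":[0,0,0],"claw":0.1}
    - {"xyz":[0,0,7],"dr":[0,0,0],"claw":0.1}
    - {"xyz":[0,0,8.5],"dr":[0,0,0],"claw":0.1}
    - {"xyz":[0,0,9.2],"dr":[0,0,0],"claw":0.1}
    - {"xyz":[0,0,9.5],"dr":[0,0,0],"claw":0.1}
    - {"xyz":[0,0,9.55],"dr":[0,0,0],"claw":0.1}
    - {"xyz":[0,0,9.55],"dr":[0,0,0],"claw":0.1}
    - {"xyz":[0,0,9.55],"dr":[0,0,0],"claw":0.5}
    - {"xyz":[0,0,9.55],"dr":[0,0,0],"claw":0.5}
    - {"xyz":[0,0,9.55],"dr":[0,0,0],"claw":0.5}
    - {"xyz":[0,0,9.55],"dr":[0,0,0],"claw":0.5}

```text
time_s: 14.72
eef_pos: [0.4595, 0.2807, 0.019]
eef_rot: [[0.989, 0.145, 0.0], [0.145, -0.989, 0.0], [0.0, -0.0, -1.0]]
force: [-0.4, 0.9, -0.4]
finger_gap: 0.0424
gripper_force: 0.0
```

apply_moves:
  moves:
    - {"xyz":[0,0,-2],"dr":[0,0,0],"claw":0.5}
    - {"xyz":[0,0,-6],"dr":[0,0,0],"claw":0.5}
    - {"xyz":[0,0,-12],"dr":[0,0,0],"claw":0.6}
    - {"xyz":[0,0,-14],"dr":[0,0,0],"claw":0.6}
    - {"xyz":[0,0,-14],"dr":[0,0,0],"claw":0.6}
    - {"xyz":[0,0,-14],"dr":[0,0,0],"claw":0.6}

```text
time_s: 15.48
eef_pos: [0.4585, 0.2802, 0.1573]
eef_rot: [[0.989, 0.145, -0.002], [0.145, -0.989, -0.001], [-0.002, 0.001, -1.0]]
force: [-0.2, -0.6, -0.0]
finger_gap: 0.0523
gripper_force: 0.0
```

```bash
python3 w.py right_bar -1 | grep -v xyz
python3 - <<'E'
from h import *
s=manip.read_state(); p=capture('wrist'); q=capture('top')
cv2.imwrite('pics/end.png',np.hstack([cv2.resize(p['color'],(400,300)),cv2.resize(q['color'],(400,300))]))
print(s['force'],s['eef_pos'])
E
```

```text
0.56 [203.0, 108.6, 268.3, 231.4] [0.4599 0.2811] -3.0 {'L': np.float64(0.10245536155998708), 'W': np.float64(0.018329900782555343), 'ear': (np.float64(0.03563638935471844), np.float64(0.02220415969703248))} topz [0.0085 0.0273 0.0329]
0.64 [202.7, 106.2, 267.2, 233.7] [0.4597 0.2809] -2.994 {'L': np.float64(0.10296383909881116), 'W': np.float64(0.018676574900746347), 'ear': (np.float64(0.03544233403640647), np.float64(0.022664894923305944))} topz [0.0081 0.0273 0.0329]
at [0.4584 0.2802 0.1571] yaw 0.1458
[ 0.55102112 -0.48823198 -0.42523344] [0.45843768 0.28019768 0.15710967]
```

View pics/end.png

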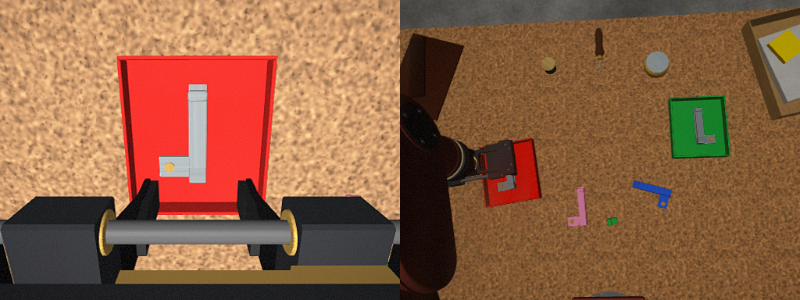

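Both bars lie flat, each in its own tray: right_bar at (195,130) in the red one and left_bar at (700,125) in the green one. The gripper is clear of both.

```bash
python3 -c "
from rig import manip
print(manip.job_done())"
```

```text
the job is handed in; nothing more can be done
None
```

The left-hand bar lies flat and released in the green tray and the right-hand bar in the red tray; the pink and blue look-alikes were left alone, and I handed the job in at about 16 s without seeing a verdict.

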